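Clamp a terminal block in the wiring jig with its eccentric knob

ROBOT

A 7-joint arm with a two-finger parallel gripper is mounted at the origin on a cart in front of the work surface, level with it; the furniture and walls round the work are solid. World frame = base frame: x ahead of the robot, y to its left, z up, the work surface at z = 0. Lengths are in mm, angles in rad, forces in N, time in s.
With the tool pointing down it reaches from about 400 to 925 mm from the base axis. Payload 5.6 kg.
Tool frame: the origin (TCP) lies midway between the tips of the shut fingers; the grasp point (between the pads) lies 19 mm behind it; z points along the fingers, y is the line along which they close (so a half turn about z gives the same grasp; the last joint's range is limited). The gripper opens to 85 mm and grips with 20 to 120 N. Pads are 22 mm wide; open, the fingers measure 114 mm over their backs; the gripper's body (76 mm by 85 mm) begins 54 mm behind the grasp point. The pads swing forward as they close: fully open they stand 13 mm farther back than shut.
Start: joints at [1.244, 0.468, -0.012, 1.603, 0.006, 1.071, -0.056], TCP at [181.962, -624.018, 231.29] pointing down, gripper open.
Joint ranges: [-2.53, 2.53], [-0.31, 2.02], [-1.57, 1.55], [0.28, 2.44], [-1.29, 4.43], [0.15, 1.84], [-2.92, 2.92]. Speed limits (rad/s): [2.57, 2.57, 3.14, 3.14, 3.14, 3.14, 3.14].

INTERFACE

Orientations are given as a rotation vector (axis times angle).
In Python, from rig import * gives the robot as it stands. The module is installed in compiled form; this text tells all that it offers.
- The arm moves only by the tool jog_arm, never from a script. Its arguments are lists of equal length, an entry for each row: "travel": the shift along the tool's x, y, z in m, a list of three; "twist": the turn, a rotation vector about the tool's x, y, z in degrees, a list of three. In form: {"travel": [[tx, ty, tz], ...], "twist": [[rx, ry, rz], ...]}. A call has 1 to 20 rows; each row shifts and turns the commanded pose from where the row before left it, along the tool's axes as they then stand; what a row does not reach is not made up. A row lasts 1/8 s, in which the tool goes at most 62.5 mm and 10.7 degrees, less where a joint would pass 70% of its speed; a pose out of reach is approached as far as the arm can. A call is refused whole if a number of a shift passes 0.0625 or a number of a turn 10.7, either way. A call with a gripper value outside its range is refused whole. "jaw" is the closure, from -1 (fully open) to 1 (shut), set as the call begins (left out, the last holds). The fingers move at their own pace and stop on an object; "grip_force" is the grip in N (left out, the last holds). Time passes only in rows, so rows that do not move let the fingers close. It gives the time, the measured TCP pose, the force, the opening and the grip force at its end, in the units of the state.
- get_state(): the state, without advancing time (a new reading comes with each control period).
- get_image(name): name is "side" or "top" or "wrist"; returns the picture (480x640x3 uint8, red, green, blue); there is no depth.
- calibration(name): a dict with "camera_matrix" (3x3 intrinsics, pixels), "rvec" (rotation vector, rad) and "tvec" (3), from world to camera coordinates, as OpenCV has them. Camera axes: x right, y down, z forward; pixel columns grow to the right and rows downward; lengths in mm; the calibration is good to about 2 mm. A picture is of the moment at which its call begins: read the wrist's pose just before it. calibration takes no time and is no camera call; for the wrist camera it gives the pose at the moment of the call.
- sign_off(): hands the job in; it is judged then, once.
The state is a dict: "time_s": time; "qpos": joint angles; "joint_velocities": joint speeds; "tau": joint torques, N m; "position": TCP position; "tool_rot": TCP orientation; "wrist_force": force on the tool from outside, world axes, zero at the start; "torque": the same for the moment, N m; "gripper_width": opening from 0.0 (shut) to 1.0 (fully open); "finger_force": force on a finger pad.
Only numpy, scipy, OpenCV 4.12 (cv2) and the standard library are available. Lean on these libraries where they do the work, as an engineer would, in place of code of your own. Each camera call takes 0.05 s, during which the arm holds its last target. There are 200 camera calls.

TASK

Lay the terminal block flat in the wiring jig, one long side along the fence and one end against the low end stop, and let go of it. Then turn the eccentric knob clockwise by its handle until its lobe bears firmly on the block, with about 12 N: enough that it cannot slip, but never over 30 N, which would crack the plastic. Leave it clamped, let go of the handle, and leave the other things on the bench where they are.

Things in the scene. Friction and masses are not known exactly. Their poses are not given: they have to be found in the camera images.
- block_center (a point): Loose black terminal block: 22 mm wide (x), 58 mm long (y), solid to 14 mm high; thin fins and screws rise to 19 mm and give fingers no hold. This point is its centre, 7 mm above the underside. About 50 g. At first it lies on the mouse mat, whose top is 5.5 mm over the bench. Both ends and both long sides are alike for this job.
- jig: Wiring jig fixed on the bench: aluminium plate 130 (x) by 140 (y) by 12 mm, origin at the centre of its underside; x across the fence, roughly away from the robot, y along the fence, to the robot's left. Fence and end stop rise only 6 mm above its top, so the block's upper half can be held over them. It does not move.
- nest (a point): Where block_center lies when the block is seated and the fence stands mid-way; axes as the jig's, block's y along y. The dark steel fence is a strip beyond the block (+x) whose face looks to -x, 11 mm from here, give or take 4 mm: it is adjustable, its setting unmeasured, and backed by springs: 28 N per mm. Hold the block some 16 mm from its centre, on the end-stop half, to keep fingers clear of the knob.
- end_stop (a point): Middle of the face of the low dark steel end stop, 3 mm above the plate; the face looks to the jig's +y and is 52 mm wide, 6 mm high. The seated block's end touches it.
- handle (a point): Point in the handle of the eccentric knob, 50 mm from the knob's axis and 48 mm over the bench. The black handle is a level bar 12 mm wide, from 34 to 60 mm over the bench, reaching 65 mm from the axis, free on all sides; this frame's -x points outward along it, and turns with the knob. Keep fingertips 34 mm or more over the bench there: the seated block's fins reach 31 mm.
- disc (a point): Centre of rotation of the eccentric disc, at the disc's mid-height (15.5 mm over the bench, disc 5 mm thick), on a post of 16 mm diameter. The steel disc, radius 22 mm, has its middle 8 mm off this axis and reaches 22 + 8 cos(2.8 - angle) mm from it towards the fence. The axis is 23 mm from the block's near side when the fence stands mid-way.
- clamp_knob (a joint): Knob angle, rad, growing clockwise from above, 0 (open, handle along the jig's -x) to 2.6; starts at 0 to 0.25. It meets the seated block at 0.8 to 1.95, to be found by feel; then the force on the block grows by some 8 to 14 N each 0.1 rad. Turning takes 0.12 N m when free and 0.015 N m more per newton on the block: for 12 N, 6 N square to the handle at 50 mm, up to 10 N in all if fingers rub along it. It stays where left.
- carton_site (a point): Bystander: small blue carton 45 by 70 by 30 mm, loose; its centre. Leave alone.
- tape_site (a point): Bystander: roll of black tape, 48 mm across, 16 mm high, loose; its centre. Leave alone.
- driver_site (a point): Bystander: yellow screwdriver, 150 mm long, 18 mm thick, lying loose; its middle. Leave alone.
- cutters_site (a point): Bystander: blue-handled cutters, 142 mm long, 11 mm high, lying loose; their middle. Leave alone.
Not all that is in view belongs to the job. There is more than one size of the part that bears block_center; the job needs the larger.

How it is judged:
By the outcome, as a careful person would: the job done as asked, in the order asked, and still so for the second after the job is handed in, with the robot touching nothing.
It also fails if it takes over 48 s, if anything falls off the work surface, if the arm or the gripper's body presses on something with over 40 N, if the wrist force passes 120 N, or if a joint passes its speed limit or range.

## Working session

There is one attempt and no reset: what is moved stays moved. The work goes in short steps, Python scripts to look and compute and a tool call to move; the robot and the scene stay as the last step left them, time stands still between calls to the robot, and variables do not carry over. Pictures are saved under pics/ and viewed, at most 13 in all, crops included, and the job is handed in when it is done.

Besides the shell and the picture viewer there is one more tool, called after "Request:" as name(argument=value, ...) on one line, values as JSON. jog_arm: Moves the arm, as the interface text tells. Its arguments: {"type":"object","properties":{"travel":{"type":"array","items":{"type":"array","items":{"type":"number"}}},"twist":{"type":"array","items":{"type":"array","items":{"type":"number"}}},"jaw":{"type":"number"},"grip_force":{"type":"number"}},"required":["travel","twist"]}

```bash
mkdir -p pics
python3 - <<'E'
from rig import *
import cv2
for n in("top","side"):
    im=get_image(n); cv2.imwrite(f"pics/{n}0.png",im[:,:,::-1])
    c=calibration(n); print(n,c)
s=get_state(); print({k:s[k] for k in("time_s","position","tool_rot","gripper_width","wrist_force")})
E
```

```text
top {'camera_matrix': array([[487.88179179,   0.        , 320.8324986 ],
       [  0.        , 487.88179179, 241.19777642],
       [  0.        ,   0.        ,   1.        ]]), 'rvec': array([ 2.11894082, -2.1087307 ,  0.18499838]), 'tvec': array([-71.08723245, 501.80692127, 837.54427029])}
side {'camera_matrix': array([[517.37702806,   0.        , 321.65171085],
       [  0.        , 517.37702806, 239.76689537],
       [  0.        ,   0.        ,   1.        ]]), 'rvec': array([ 2.16816815, -0.0932116 ,  0.03495519]), 'tvec': array([-495.47035554,   35.0550164 , 1120.6635563 ])}
{'time_s': 0.1, 'position': array([ 181.80556285, -623.53347114,  230.4238688 ]), 'tool_rot': array([-3.10847471e+00, -4.43988941e-01,  5.37530401e-04]), 'gripper_width': 1.0004745021367198, 'wrist_force': array([-0.06326587, -0.21850874, -0.45758327])}
```

View pics/top0.png

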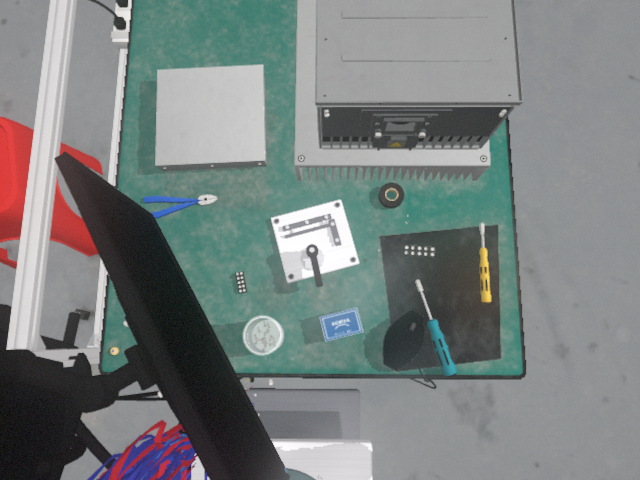

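View pics/side0.png

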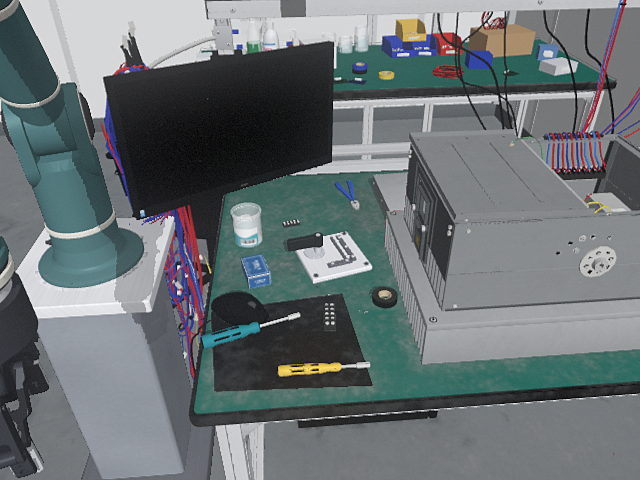

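Candidates for block_center: (420,251) on the black mat, with a longer row of screws, and (241,282) on the green bench, which is smaller. The one on the mat fits the description. The jig is at about (315,240) and the handle points down the image to (318,283). I'll confirm with an enlarged crop.

```bash
cat > h.py <<'E'
from rig import *
import numpy as np, cv2
from scipy.spatial.transform import Rotation as R
def px2w(c,uv,z):
    K=c["camera_matrix"];Rm=cv2.Rodrigues(c["rvec"])[0];t=np.ravel(c["tvec"])
    o=-Rm.T@t; d=Rm.T@np.linalg.inv(K)@np.array([uv[0],uv[1],1.]); return o+d*(z-o[2])/d[2]
def w2px(c,p):
    return cv2.projectPoints(np.array(p,float).reshape(-1,3),c["rvec"],c["tvec"],c["camera_matrix"],None)[0].reshape(-1,2)
def st(s=None):
    s=s or get_state(); r=R.from_rotvec(s["tool_rot"])
    print("t",round(s["time_s"],2),"p",np.round(s["position"],1),"x",np.round(r.apply([1,0,0]),3),"z",np.round(r.apply([0,0,1]),3),"F",np.round(s["wrist_force"],1),"w",round(s["gripper_width"],3),"ff",s["finger_force"])
def go(p,yaw=None):
    "tool-frame travel (m) to world p; yaw=world angle of tool x, deg"
    s=get_state(); r=R.from_rotvec(s["tool_rot"])
    print("travel",np.round(r.inv().apply(np.array(p)-s["position"])/1000,4))
E
python3 - <<'E'
import cv2
im=cv2.imread("pics/top0.png")
a=cv2.resize(im[190:300,255:365],(400,400),interpolation=2); b=cv2.resize(im[225:280,395:450],(400,400),interpolation=2)
c=cv2.convertScaleAbs(cv2.resize(im[255:310,215:270],(200,200)),alpha=1.3)
b=cv2.convertScaleAbs(b,alpha=2,beta=10)
o=cv2.hconcat([a,b]); p=cv2.copyMakeBorder(c,0,0,0,600,cv2.BORDER_CONSTANT)
cv2.imwrite("pics/c1.png",cv2.vconcat([o,p]))
from h import *
c=calibration("top")
for n,u,z in[("blk",(420,251),20),("small",(241,282),15),("knob",(312,250),60),("handle_end",(319,285),60),("jigBL",(285,282),12),("jigBR",(359,263),12),("jigTL",(271,217),12),("jigTR",(349,200),12),("carton",(341,324),30),("driver",(485,265),9),("cam",None,0)]:
    if u: print(n,px2w(c,u,z).round(0))
E
```

```text
blk [ 490. -253.   20.]
small [431.  80.  15.]
knob [484. -53.  60.]
handle_end [421. -66.  60.]
jigBL [431.  -2.  12.]
jigBR [ 468. -140.   12.]
jigTL [556.  27.  12.]
jigTR [ 590. -122.   12.]
carton [ 355. -105.   30.]
driver [ 465. -375.    9.]
```

View pics/c1.png

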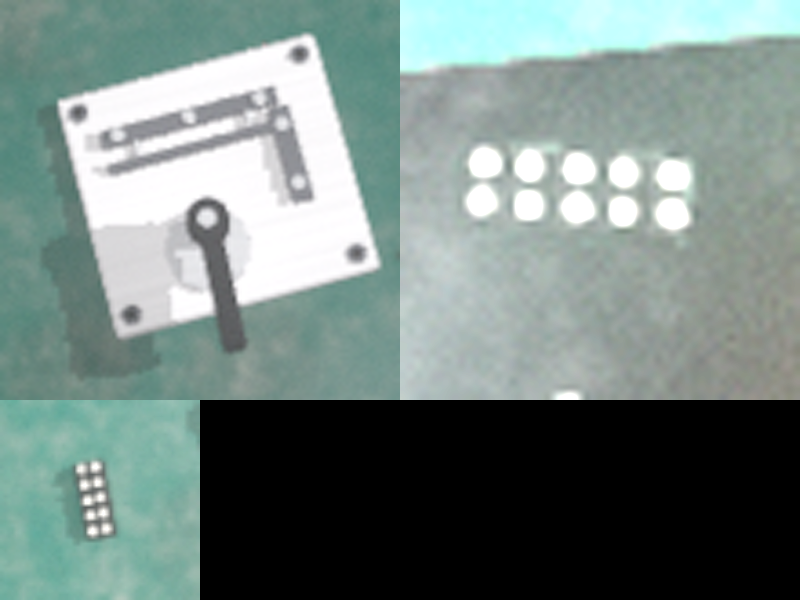

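Run:
```python
from h import *
c=calibration("top")
f=lambda x,y:px2w(c,(395+(x-400)/7.27,225+y/7.27),5.5+19)
L=f(482,182);Rr=f(673,194);print(L,Rr,np.linalg.norm(L-Rr),np.degrees(np.arctan2(*(L-Rr)[[1,0]])))
m=(L+Rr)/2;print(m); st(); go([m[0],m[1],180])
```

```text
[ 490.45144297 -226.49797007   24.5       ] [ 487.52951041 -274.8230867    24.5       ] 48.41337198645211 86.53987729104149
[ 488.99047669 -250.66052838   24.5       ]
t 0.1 p [ 181.8 -623.5  230.4] x [ 0.96  0.28 -0.  ] z [-0.001  0.002 -1.   ] F [-0.1 -0.2 -0.5] w 1.0 ff 0.0
travel [ 0.3993 -0.2719  0.0508]
```

Request:
jog_arm(travel=[[0.02, -0.0136, 0], [0.0399, -0.0272, 0.005], [0.0399, -0.0272, 0.005], [0.0399, -0.0272, 0.005], [0.0399, -0.0272, 0.005], [0.0399, -0.0272, 0.005], [0.0399, -0.0272, 0.005], [0.0399, -0.0272, 0.005], [0.0399, -0.0272, 0.005], [0.0399, -0.0272, 0.005], [0.02, -0.0136, 0.005], [0, 0, 0], [0, 0, 0], [0, 0, 0], [0, 0, 0], [0, 0, 0], [0, 0, 0], [0, 0, 0]], twist=[[0, 0, 0], [0, 0, 0], [0, 0, 0], [0, 0, 0], [0, 0, 0], [0, 0, 0], [0, 0, 0], [0, 0, 0], [0, 0, 0], [0, 0, 0], [0, 0, 0], [0, 0, -10], [0, 0, -10], [0, 0, -10], [0, 0, -10], [0, 0, -10], [0, 0, -10], [0, 0, -10]])

```text
time_s: 2.35
position: [488.8, -249.3, 181.3]
tool_rot: [-2.284, -2.156, 0.0]
wrist_force: [0.8, -0.5, -0.5]
gripper_width: 1.003
finger_force: 0.0
```

Run:
```python
from h import *
st(); c=calibration("wrist"); im=get_image("wrist"); cv2.imwrite("pics/w1.png",im[:,:,::-1])
np.save("w1.npy",c,allow_pickle=True)
print(w2px(c,[[489,-251,24.5],[487,-275,24.5],[490,-227,24.5]]))
```

```text
t 2.35 p [ 488.8 -249.3  181.3] x [0.058 0.998 0.   ] z [-0.  0. -1.] F [ 0.8 -0.5 -0.5] w 1.003 ff 0.0
[[314.77091726 217.02597383]
 [314.03344531 244.59701   ]
 [314.29765006 188.096599  ]]
```

View pics/w1.png

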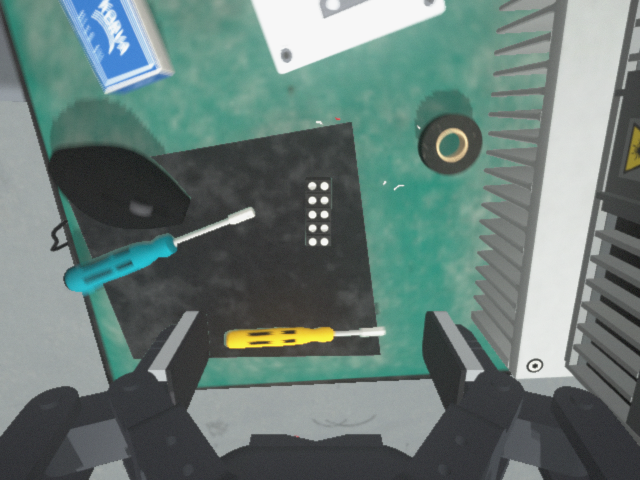

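The block is at (318,214) in the wrist view, with its long axis nearly straight up the image. The screwdriver lies at (300,337), behind it. I'll refine with screw centroids.

Run:
```python
from h import *
c=np.load("w1.npy",allow_pickle=True).item()
g=cv2.imread("pics/w1.png",0)[178:252,302:335]
n,l,s,ce=cv2.connectedComponentsWithStats((g>150).astype('uint8'))
ce=np.array([ce[i] for i in range(1,n) if s[i,4]>15])+[302,178]; print(len(ce))
for z in(19,24.5):
    P=np.array([px2w(c,u,z) for u in ce]); m=P.mean(0); d=np.linalg.svd(P-m)[2][0]; d*=np.sign(d[1])
    print(z,m.round(1),np.degrees(np.arctan2(d[1],d[0])).round(2),np.ptp((P-m)@d))
b=np.array(m); t=b-d*16; s=get_state(); r=R.from_rotvec(s["tool_rot"]);x=r.apply([1,0,0]); print("toolx",np.degrees(np.arctan2(x[1],x[0])))
st(); t[2]=13.5;print(t); go(t)
```

```text
10
19 [ 491.8 -250.2   19. ] 87.02 48.237949450534735
24.5 [ 491.8 -248.7   24.5] 87.02 47.36265514165432
toolx 86.97742241910063
t 2.4 p [ 488.8 -249.3  181.2] x [0.053 0.999 0.   ] z [-0.  0. -1.] F [-0.6  0.3 -0.5] w 0.999 ff 0.0
[ 490.9786306 -264.6630701   13.5      ]
travel [-0.0153  0.003   0.1677]
```

Request:
jog_arm(travel=[[-0.004, 0.001, 0.02], [-0.004, 0.001, 0.03], [-0.004, 0.001, 0.035], [-0.0033, 0, 0.035], [0, 0, 0.03], [0, 0, 0.0175], [0, 0, 0]], twist=[[0, 0, 0], [0, 0, 0], [0, 0, 0], [0, 0, 0], [0, 0, 0], [0, 0, 0], [0, 0, 0]], jaw=0.1, grip_force=30)

```text
time_s: 3.28
position: [489.9, -265.7, 12.2]
tool_rot: [-2.291, -2.145, 0.002]
wrist_force: [0.3, 0.5, 0.4]
gripper_width: 0.455
finger_force: 0.0
```

Request:
jog_arm(travel=[[0, 0, 0], [0, 0, 0], [0, 0, 0], [0, 0, 0]], twist=[[0, 0, 0], [0, 0, 0], [0, 0, 0], [0, 0, 0]], jaw=1)

```text
time_s: 3.78
position: [491.4, -267.0, 14.6]
tool_rot: [2.292, 2.146, 0.0]
wrist_force: [-0.6, 0.4, 5.2]
gripper_width: 0.241
finger_force: 31.1
```

Request:
jog_arm(travel=[[0, 0, -0.01], [0, 0, -0.03], [0.02, 0, -0.04], [0.03, 0.005, -0.03], [0.03, 0.005, -0.02], [0.03, 0.005, 0], [0.02, 0, 0], [0, 0, 0], [0, 0, 0], [0, 0, 0]], twist=[[0, 0, 0], [0, 0, 0], [0, 0, 0], [0, 0, 0], [0, 0, 0], [0, 0, 0], [0, 0, -8.5], [0, 0, -9], [0, 0, 0], [0, 0, 0]])

```text
time_s: 5.03
position: [514.3, -138.4, 143.9]
tool_rot: [1.943, 2.468, -0.0]
wrist_force: [-0.8, -0.8, -0.9]
gripper_width: 0.244
finger_force: 30.6
```

Run:
```python
from h import *
st(); c=calibration("wrist"); im=get_image("wrist"); cv2.imwrite("pics/w2.png",im[:,:,::-1])
np.save("w2.npy",c,allow_pickle=True)
```

```text
t 5.03 p [ 514.3 -138.4  143.9] x [-0.235  0.972 -0.   ] z [-0. -0. -1.] F [-0.8 -0.8 -0.9] w 0.244 ff 30.60706079006195
```

View pics/w2.png

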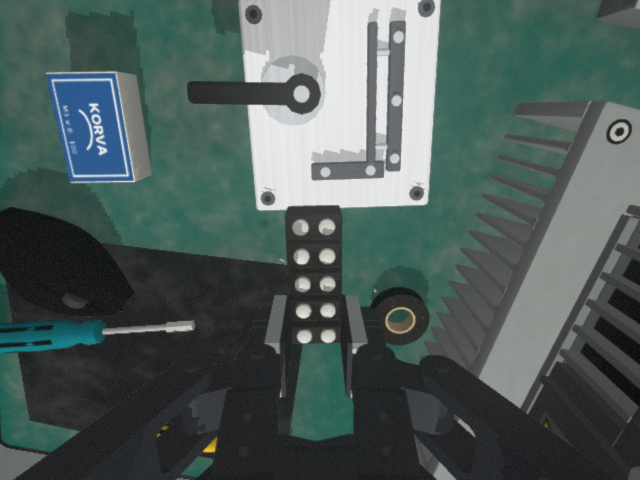

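The block is held straight in the gripper, with screws at (300–328, 227–337). The fence strip runs along x≈367–377, rows 22–163, the end stop is at (313–383, 163–180) and the knob at (302,94). I'll enlarge the jig corner for accurate edges.

Run:
```python
import cv2
im=cv2.imread("pics/w2.png")
cv2.imwrite("pics/c2.png",cv2.resize(im[10:220,235:445],(600,600),interpolation=2))
```

```text
(no output)
```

View pics/c2.png

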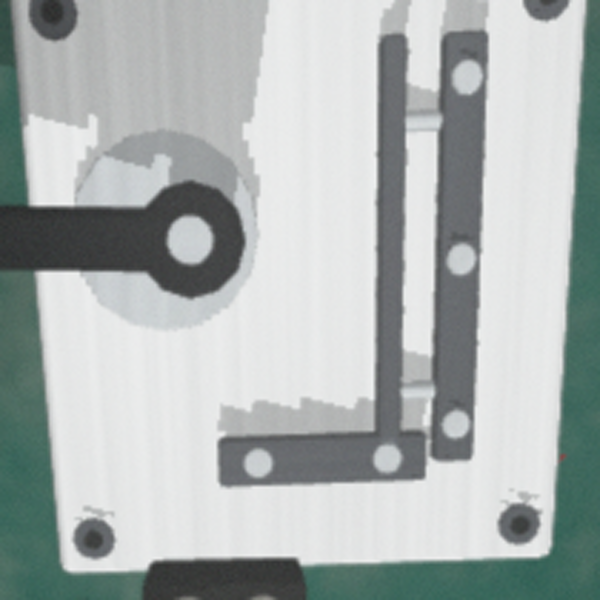

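```bash
cat > geo.py <<'E'
from h import *
c=np.load("w2.npy",allow_pickle=True).item()
f=lambda x,y,z:px2w(c,(235+(x+.5)/2.857-.5,10+(y+.5)/2.857-.5),z)
F1,F0=f(380,40,18),f(376,432,18); E1,E0=f(220,437,18),f(424,431,18)
cor=[f(66,572,12),f(549,552,12)]
ang=lambda d:np.degrees(np.arctan2(d[1],d[0]))
E
python3 - <<'E'
from geo import *
print("fence",F0,F1,ang(F1-F0)-90,np.linalg.norm(F1-F0)); print("stop",E1,E0,ang(E0-E1),np.linalg.norm(E0-E1)); print("plate",cor,ang(cor[1]-cor[0]),np.linalg.norm(cor[1]-cor[0]))
K=f(190,240,60); H=px2w(c,(188,92),60); print("knob",K,"hend",H,np.linalg.norm(H-K),ang(K-H))
a=np.radians(14.0); jx=np.array([np.cos(a),np.sin(a),0]);jy=np.array([-np.sin(a),np.cos(a),0])
print("axis->fence",(F0-K)@jx,"(exp 41-49)  stop->axis y",(K-(E0+E1)/2)@jy)
g=cv2.imread("pics/w2.png",0)[215:346,292:336]
n,l,s,ce=cv2.connectedComponentsWithStats((g>140).astype('uint8')); ce=np.array([ce[i] for i in range(1,n) if 40<s[i,4]<500])+[292,215]; print(len(ce))
p=np.array([514.3,-138.4,143.9]); 
P=np.array([px2w(c,u,p[2]+11) for u in ce]); m=P.mean(0); d=np.linalg.svd(P-m)[2][0]; d*=np.sign(d[1]); print("blk",m-p,ang(d)-90,np.ptp((P-m)@d)); 
s=get_state(); r=R.from_rotvec(s["tool_rot"]); print("tool yaw",ang(r.apply([1,0,0]))-90, "blk-tcp in tool",r.inv().apply(m-p)); st(s)
E
```

```text
fence [538.42050872 -83.57276316  18.        ] [515.63450519  -1.59558777  18.        ] 15.533561767778906 85.08501184690365
stop [501.56549465 -93.75782636  18.        ] [549.77538964 -80.57020598  18.        ] 15.298767709512775 49.98106948526116
plate [array([ 470.69383685, -138.06159584,   12.        ]), array([ 591.61457876, -103.21488967,   12.        ])] 16.07582137783141 125.84164157866391
knob [486.10491977 -52.36285064  60.        ] hend [424.63082102 -66.36303664  60.        ] 63.04815639899661 12.82978751295526
axis->fence 43.211231171505744 (exp 41-49)  stop->axis y 43.339188356670924
10
blk [-3.94333704 19.00183443 11.        ] 14.667628386936684 46.00108260887599
tool yaw 13.587160165462166 blk-tcp in tool [ 19.39355336   0.62975408 -11.00514046]
t 5.08 p [ 514.3 -138.4  143.9] x [-0.235  0.972 -0.   ] z [-0. -0. -1.] F [ 0.2 -0.7 -0.7] w 0.24 ff 30.60698926448822
```

```bash
cat >> geo.py <<'E'
a=np.radians(15.4); jx=np.array([np.cos(a),np.sin(a),0]);jy=np.array([-np.sin(a),np.cos(a),0])
Em=(E0+E1)/2; Fm=(F0+F1)/2
def jf(p): return np.array([(p-Fm)@jx,(p-Em)@jy])   # jig coords: x from fence face, y from stop face
E
python3 - <<'E'
from geo import *
b=np.array([514.3-3.94,-138.4+19.0,0]); t=np.array([514.3,-138.4,0])
print("block",jf(b),"tcp",jf(t),"knob",jf(f(190,240,60)),"offset",jf(b)-jf(t))
tgt=np.array([-14,33.5]); d=(tgt-jf(b)); print("need jig",d)
E
```

```text
block [-36.46797898 -27.01278229] tcp [-37.71500932 -46.37688607] knob [-42.05006524  44.05851026] offset [ 1.24703034 19.36410378]
need jig [22.46797898 60.51278229]
```

Request:
jog_arm(travel=[[0, 0, 0], [0.02, 0.008, 0.01], [0.021, 0.008, 0.02], [0.02, 0.0065, 0.02], [0, 0, 0.025], [0, 0, 0.02], [0, 0, 0.015], [0, 0, 0.008], [0, 0, 0.004], [0, 0, 0]], twist=[[0, 0, -0.9], [0, 0, 0], [0, 0, 0], [0, 0, 0], [0, 0, 0], [0, 0, 0], [0, 0, 0], [0, 0, 0], [0, 0, 0], [0, 0, 0]])

```text
time_s: 6.32
position: [520.9, -73.2, 21.9]
tool_rot: [1.92, 2.486, 0.0]
wrist_force: [0.4, -0.3, -0.2]
gripper_width: 0.244
finger_force: 30.6
```

Run:
```python
from h import *
st(); im=get_image("wrist"); cv2.imwrite("pics/w3.png",im[:,:,::-1]); np.save("w3.npy",calibration("wrist"),allow_pickle=True)
```

```text
t 6.33 p [520.9 -73.2  21.9] x [-0.253  0.967 -0.   ] z [ 0. -0. -1.] F [ 0.4 -0.3 -0.2] w 0.244 ff 30.606794357299805
```

View pics/w3.png

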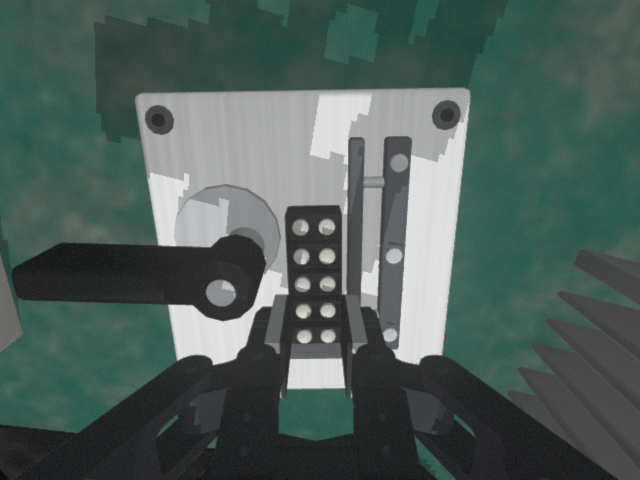

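The block (286–342, 207–345) is parallel to the fence (left edge x≈348), just clear of the disc and ahead of the end stop. Lowering it now.

Request:
jog_arm(travel=[[0, 0, 0.0007], [0, 0, 0.0007], [0, 0, 0.0006], [0, 0, 0]], twist=[[0, 0, 0], [0, 0, 0], [0, 0, 0], [0, 0, 0]])

```text
time_s: 6.88
position: [521.1, -73.3, 21.0]
tool_rot: [1.919, 2.486, -0.001]
wrist_force: [-2.4, -0.3, 11.0]
gripper_width: 0.245
finger_force: 31.7
```

Request:
jog_arm(travel=[[0, 0, -0.0005], [-0.001, 0, 0], [-0.001, 0, 0], [-0.001, 0, 0], [0, 0, 0]], twist=[[0, 0, 0], [0, 0, 0], [0, 0, 0], [0, 0, 0], [0, 0, 0]])

```text
time_s: 7.5
position: [521.9, -74.4, 21.0]
tool_rot: [-1.918, -2.488, -0.003]
wrist_force: [-1.6, 4.3, 7.7]
gripper_width: 0.24
finger_force: 31.4
```

Request:
jog_arm(travel=[[0, 0, -0.0004], [-0.0007, 0, 0], [-0.0007, 0, 0], [0, 0, 0]], twist=[[0, 0, 0], [0, 0, 0], [0, 0, 0], [0, 0, 0]])

```text
time_s: 8.0
position: [522.1, -75.7, 21.1]
tool_rot: [-1.918, -2.487, -0.003]
wrist_force: [-1.8, 5.0, 6.8]
gripper_width: 0.24
finger_force: 31.3
```

Request:
jog_arm(travel=[[0, 0, -0.0006], [-0.0008, 0, 0], [-0.0008, 0, 0], [0, 0, 0]], twist=[[0, 0, 0], [0, 0, 0], [0, 0, 0], [0, 0, 0]])

```text
time_s: 8.5
position: [522.0, -75.9, 21.1]
tool_rot: [-1.916, -2.486, -0.004]
wrist_force: [-1.8, 8.9, 3.2]
gripper_width: 0.236
finger_force: 31.0
```

Request:
jog_arm(travel=[[0.0003, 0, 0], [0, 0.0008, 0], [0, 0.0008, 0], [0, 0.0006, 0], [0, 0, 0]], twist=[[0, 0, 0], [0, 0, 0], [0, 0, 0], [0, 0, 0], [0, 0, 0]])

```text
time_s: 9.12
position: [522.1, -75.8, 21.1]
tool_rot: [-1.915, -2.484, 0.002]
wrist_force: [-5.4, 7.5, 8.5]
gripper_width: 0.246
finger_force: 31.5
```

Request:
jog_arm(travel=[[0, 0.0007, -0.0003], [0, 0.0007, 0], [0, 0, 0]], twist=[[0, 0, 0], [0, 0, 0], [0, 0, 0]])

```text
time_s: 9.5
position: [522.6, -75.7, 21.1]
tool_rot: [-1.915, -2.483, 0.004]
wrist_force: [-7.6, 7.3, 8.4]
gripper_width: 0.24
finger_force: 31.5
```

Run:
```python
from h import *
st(); im=get_image("wrist"); st(); cv2.imwrite("pics/w4.png",cv2.resize(im[150:370,220:440,::-1],(600,600),interpolation=2)); np.save("w4.npy",calibration("wrist"),allow_pickle=True)
```

```text
t 9.5 p [522.6 -75.7  21.1] x [-0.254  0.967  0.003] z [-0.006  0.002 -1.   ] F [-7.6  7.3  8.4] w 0.24 ff 31.513271927833557
t 9.55 p [522.6 -75.7  21.1] x [-0.254  0.967  0.003] z [-0.006  0.002 -1.   ] F [-7.6  6.3  9. ] w 0.238 ff 31.50967687368393
```

View pics/w4.png

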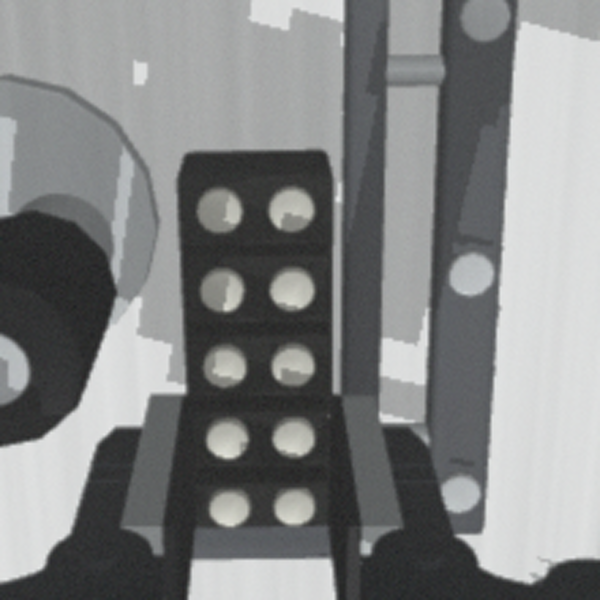

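The block has its end at the stop but is still about 2–3 mm from the fence (block edge x≈332, fence x≈343), held by plate friction. I'll lift slightly, shift, then press.

Request:
jog_arm(travel=[[0, 0, -0.001], [0, 0, -0.0005], [0, 0, 0]], twist=[[0, 0, 0], [0, 0, 0], [0, 0, 0]])

```text
time_s: 9.93
position: [523.1, -75.6, 21.8]
tool_rot: [-1.915, -2.483, 0.002]
wrist_force: [-3.9, 6.8, -1.3]
gripper_width: 0.242
finger_force: 30.5
```

Request:
jog_arm(travel=[[0, 0.0005, 0], [0, 0.0005, 0], [0, 0, 0]], twist=[[0, 0, 0], [0, 0, 0], [0, 0, 0]])

```text
time_s: 10.3
position: [523.8, -75.4, 21.8]
tool_rot: [-1.915, -2.483, 0.002]
wrist_force: [-4.5, 6.9, 0.1]
gripper_width: 0.243
finger_force: 30.6
```

Request:
jog_arm(travel=[[0.0005, 0, 0], [0, 0.0007, 0], [0, 0.0007, 0], [0, 0, 0]], twist=[[0, 0, 0], [0, 0, 0], [0, 0, 0], [0, 0, 0]])

```text
time_s: 10.8
position: [524.6, -75.1, 21.8]
tool_rot: [-1.915, -2.482, 0.004]
wrist_force: [-4.8, 6.0, 0.8]
gripper_width: 0.241
finger_force: 30.7
```

Request:
jog_arm(travel=[[0, 0.0006, 0], [0, 0.0006, 0], [0, 0, 0]], twist=[[0, 0, 0], [0, 0, 0], [0, 0, 0]])

```text
time_s: 11.18
position: [524.7, -75.1, 21.6]
tool_rot: [-1.915, -2.481, 0.007]
wrist_force: [-7.4, 5.0, 3.3]
gripper_width: 0.244
finger_force: 30.9
```

Request:
jog_arm(travel=[[0, 0, 0.0008], [0, 0, 0.0007], [0, 0, 0]], twist=[[0, 0, 0], [0, 0, 0], [0, 0, 0]])

```text
time_s: 11.55
position: [524.8, -75.0, 21.1]
tool_rot: [-1.915, -2.481, 0.008]
wrist_force: [-11.1, 4.9, 12.4]
gripper_width: 0.243
finger_force: 31.8
```

Request:
jog_arm(travel=[[0, 0, 0], [0, 0, 0], [0, 0, 0]], twist=[[0, 0, 0], [0, 0, 0], [0, 0, 0]], jaw=0.25)

```text
time_s: 11.92
position: [529.3, -77.0, 21.5]
tool_rot: [1.921, 2.486, -0.0]
wrist_force: [0.7, -0.1, 0.1]
gripper_width: 0.375
finger_force: 0.0
```

Request:
jog_arm(travel=[[0.001, -0.004, 0], [0, 0, -0.005], [0, 0, -0.02], [0, 0, -0.04], [0, 0, -0.04], [0, 0, 0], [0, 0, 0]], twist=[[0, 0, 0], [0, 0, 0], [0, 0, 0], [0, 0, 0], [0, 0, 0], [0, 0, 0], [0, 0, 0]])

```text
time_s: 12.8
position: [524.8, -76.7, 127.1]
tool_rot: [1.92, 2.486, -0.0]
wrist_force: [0.3, -0.2, -0.5]
gripper_width: 0.377
finger_force: 0.0
```

Run:
```python
from h import *
st(); c=calibration("wrist"); im=get_image("wrist"); cv2.imwrite("pics/w5.png",im[:,:,::-1]); np.save("w5.npy",c,allow_pickle=True)
print(w2px(c,[[510,-50,18]]))
cv2.imwrite("pics/w5c.png",cv2.resize(im[60:360,200:500,::-1],(600,600),interpolation=2))
```

```text
t 12.8 p [524.8 -76.7 127.1] x [-0.253  0.968 -0.001] z [ 0.001 -0.001 -1.   ] F [ 0.3 -0.2 -0.5] w 0.377 ff 0.0
[[303.05367592 191.19817262]]
```

View pics/w5c.png

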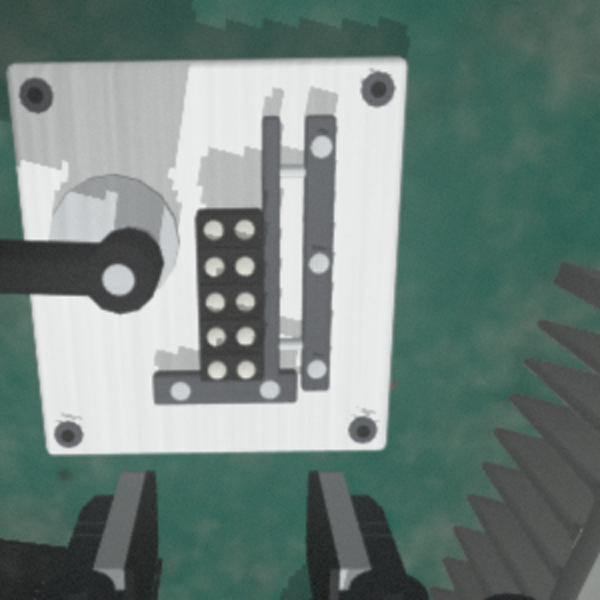

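Run:
```python
from h import *
c=np.load("w5.npy",allow_pickle=True).item(); f=lambda x,y,z:px2w(c,(200+(x+.5)/2-.5,60+(y+.5)/2-.5),z)
ang=lambda d:np.degrees(np.arctan2(d[1],d[0]))
F1,F0=f(263,118,18),f(264,368,18); E1,E0=f(154,374,18),f(296,371,18)
print("fence yaw",ang(F1-F0)-90,"stop yaw",ang(E0-E1))
a=np.radians(15.4); jx=np.array([np.cos(a),np.sin(a),0]);jy=np.array([-np.sin(a),np.cos(a),0]);Em=(E0+E1)/2;Fm=(F0+F1)/2
J=lambda p:np.round([(p-Fm)@jx,(p-Em)@jy],1)
g=cv2.imread("pics/w5.png",0)[165:255,297:332]
n,l,s,ce=cv2.connectedComponentsWithStats((g>140).astype('uint8')); ce=np.array([ce[i] for i in range(1,n) if 15<s[i,4]<200])+[297,165]; print(len(ce))
P=np.array([px2w(c,u,31) for u in ce]); m=P.mean(0); d=np.linalg.svd(P-m)[2][0]; d*=np.sign(d[1]); print("blk yaw",ang(d)-90,np.ptp((P-m)@d),"centre in jig",J(m),"near end",J(f(232,381,28)))
o=px2w(c,(320,240),0);Rm=cv2.Rodrigues(c["rvec"])[0];print("cam",-Rm.T@np.ravel(c["tvec"]), "optic",Rm[2])
K=f(119,280,60);print("knob",K,J(K)); H=f(0,266,60); print(H,ang(K-H))
```

```text
fence yaw 15.720233372658925 stop yaw 15.999921268021167
11
blk yaw 15.392366287001025 47.21659476506851 centre in jig [-12.4  29.2] near end [-11.1   0.6]
cam [504.59871522   3.9222972  267.85764271] optic [ 0.08240736 -0.31424813 -0.94575744]
knob [486.38212549 -51.96196698  60.        ] [-42.4  43.8]
[453.28238943 -56.49957357  60.        ] 7.805958310092478
```

The block is seated: its centre is 29.2 mm from the stop face, its side is on the fence, and its yaw matches the jig's. Next I'll close the fingers and go to the trailing side of the handle.

Request:
jog_arm(travel=[[0.002, -0.015, 0], [0.003, -0.025, 0], [0.003, -0.025, 0], [0.003, -0.017, 0], [0, 0, 0.02], [0, 0, 0.03], [0, 0, 0.025], [0, 0, 0.012], [0, 0, 0]], twist=[[0, 0, 2], [0, 0, 0], [0, 0, 0], [0, 0, 0], [0, 0, 0], [0, 0, 0], [0, 0, 0], [0, 0, 0], [0, 0, 0]], jaw=1)

```text
time_s: 13.98
position: [441.9, -83.9, 39.1]
tool_rot: [-1.962, -2.452, 0.001]
wrist_force: [-0.5, -0.5, 1.1]
gripper_width: -0.0
finger_force: 0.0
```

```bash
cat > kn.py <<'E'
from h import *
K=np.array([486.2,-52.2]); 
def rep():
    s=get_state(); r=R.from_rotvec(s["tool_rot"]); st(s); x=r.apply([1,0,0]); p=s["position"][:2]-K
    rad=np.hypot(*p); print("tcp rad",rad.round(1),"dir",np.degrees(np.arctan2(p[1],p[0]))%360,"toolx",np.degrees(np.arctan2(x[1],x[0])),"Ftool",np.round(r.inv().apply(s["wrist_force"]),2),"q7",s["qpos"][6])
    d=17; ph=(np.degrees(np.arctan2(x[1],x[0]))+90); u=np.array([np.cos(np.radians(ph)),np.sin(np.radians(ph))])
    print("along handle",(p@u).round(1),"behind",(-(p@x[:2])).round(1), "handle angle if touching flush", 195.5-ph)
E
python3 -c "from kn import *; rep()"
```

```text
t 13.97 p [441.9 -83.9  39.1] x [-0.219  0.976  0.001] z [-0.002  0.    -1.   ] F [-0.5 -0.5  1.1] w -0.0 ff 0.0
tcp rad 54.5 dir 215.6322939516531 toolx 102.66476219183669 Ftool [-0.39 -0.59 -1.14] q7 -0.059027075741177965
along handle 50.1 behind 21.3 handle angle if touching flush 2.835237808163299
```

Request:
jog_arm(travel=[[0.002, 0, 0], [0.002, 0, 0], [0.0044, -0.0013, 0], [0.0044, -0.0013, 0], [0, 0, 0]], twist=[[0, 0, 0], [0, 0, 0], [0, 0, 5], [0, 0, 5], [0, 0, 0]])

```text
time_s: 14.6
position: [437.9, -71.9, 40.2]
tool_rot: [2.167, 2.273, 0.001]
wrist_force: [-0.2, 0.5, 0.2]
gripper_width: -0.005
finger_force: 0.0
```

```bash
python3 -c "from kn import *; rep()"
```

```text
t 14.6 p [437.9 -71.9  40.2] x [-0.048  0.999 -0.001] z [ 0.001 -0.001 -1.   ] F [-0.2  0.5  0.2] w -0.005 ff 0.0
tcp rad 52.2 dir 202.21099752062676 toolx 92.73429653348565 Ftool [ 0.48 -0.21 -0.23] q7 -0.2242815392466323
along handle 49.2 behind 17.4 handle angle if touching flush 12.765703466514367
```

Request:
jog_arm(travel=[[0.0025, 0, 0], [0.0044, -0.0013, 0], [0.0044, -0.0013, 0]], twist=[[0, 0, 0], [0, 0, 5], [0, 0, 5]])

```text
time_s: 14.98
position: [435.2, -61.5, 39.9]
tool_rot: [2.361, 2.071, 0.0]
wrist_force: [0.3, -2.8, 1.3]
gripper_width: -0.003
finger_force: 1.4
```

Run:
```python
from kn import *
rep(); im=get_image("wrist"); cv2.imwrite("pics/w6.png",im[:,:,::-1]); rep()
```

```text
t 14.97 p [435.2 -61.5  39.9] x [ 0.131  0.991 -0.001] z [ 0.001 -0.001 -1.   ] F [ 0.3 -2.8  1.3] w -0.003 ff 1.4219661802053452
tcp rad 51.9 dir 190.31430988169885 toolx 82.49333158810398 Ftool [-2.71  0.64 -1.33] q7 -0.39029445059366263
along handle 49.4 behind 15.9 handle angle if touching flush 23.006668411896015
t 15.03 p [435.1 -60.6  39.8] x [ 0.132  0.991 -0.   ] z [ 0.001 -0.    -1.   ] F [-0.2  0.9  0.7] w -0.002 ff 0.0
tcp rad 51.8 dir 189.3314462140543 toolx 82.40234543506622 Ftool [ 0.87 -0.3  -0.67] q7 -0.39261374541381855
along handle 49.6 behind 15.1 handle angle if touching flush 23.097654564933777
```

View pics/w6.png

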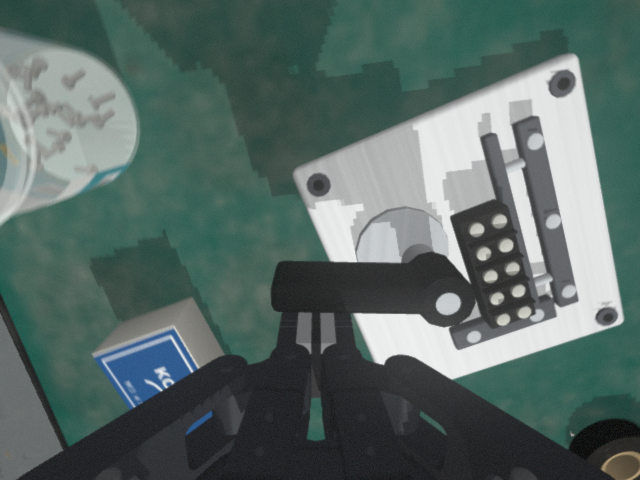

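The finger tips are flush against the handle at (312,315). The handle has turned to about 23° and the block stays seated. Continuing the arc.

Request:
jog_arm(travel=[[0.0044, -0.0012, 0], [0.0044, -0.0012, 0], [0.0044, -0.0012, 0], [0.0035, -0.0009, 0]], twist=[[0, 0, 5], [0, 0, 5], [0, 0, 5], [0, 0, 4]])

```text
time_s: 15.52
position: [434.8, -44.1, 39.7]
tool_rot: [2.669, 1.655, -0.0]
wrist_force: [-0.5, -3.2, 1.7]
gripper_width: 0.001
finger_force: 1.4
```

Request:
jog_arm(travel=[[0.0018, -0.0005, 0], [0.0018, -0.0005, 0]], twist=[[0, 0, 2], [0, 0, 2]])

```text
time_s: 15.78
position: [435.4, -40.3, 39.6]
tool_rot: [2.726, 1.561, -0.0]
wrist_force: [-1.1, -3.2, 2.4]
gripper_width: -0.001
finger_force: 1.3
```

```bash
python3 -c "from kn import *; rep()"
```

```text
t 15.78 p [435.4 -40.3  39.6] x [ 0.506  0.863 -0.   ] z [-0. -0. -1.] F [-1.1 -3.2  2.4] w -0.001 ff 1.346951993109542
tcp rad 52.2 dir 166.7868466995445 toolx 59.602597851966365 Ftool [-3.3   0.61 -2.42] q7 -0.7502684258611744
along handle 49.9 behind 15.4 handle angle if touching flush 45.89740214803362
```

Request:
jog_arm(travel=[[0.0018, -0.0005, 0], [0.0018, -0.0005, 0], [0.0018, -0.0005, 0]], twist=[[0, 0, 2], [0, 0, 2], [0, 0, 2]])

```text
time_s: 16.15
position: [437.0, -34.6, 39.5]
tool_rot: [-2.805, -1.415, 0.0]
wrist_force: [-0.0, -2.9, -0.0]
gripper_width: 0.002
finger_force: 1.3
```

Request:
jog_arm(travel=[[0.0018, -0.0005, 0], [0.0018, -0.0005, 0]], twist=[[0, 0, 2], [0, 0, 2]])

```text
time_s: 16.4
position: [438.3, -31.0, 39.5]
tool_rot: [-2.853, -1.316, 0.0]
wrist_force: [-1.1, -3.2, 0.8]
gripper_width: 0.001
finger_force: 1.3
```

```bash
python3 -c "from kn import *; rep()"
```

```text
t 16.4 p [438.3 -31.   39.5] x [ 0.649  0.761 -0.   ] z [-0. -0. -1.] F [-1.1 -3.2  0.8] w 0.001 ff 1.2917705239669885
tcp rad 52.3 dir 156.15244679020293 toolx 49.52864962689651 Ftool [-3.12  1.26 -0.84] q7 -0.9068533103863803
along handle 50.1 behind 15.0 handle angle if touching flush 55.97135037310349
```

Request:
jog_arm(travel=[[0.0018, -0.0005, 0], [0.0018, -0.0005, 0]], twist=[[0, 0, 2], [0, 0, 2]])

```text
time_s: 16.65
position: [439.7, -28.0, 39.5]
tool_rot: [2.897, 1.215, -0.002]
wrist_force: [-1.8, -6.1, 2.0]
gripper_width: 0.002
finger_force: 2.2
```

Request:
jog_arm(travel=[[0.0018, -0.0005, 0], [0.0018, -0.0005, 0]], twist=[[0, 0, 2], [0, 0, 2]])

```text
time_s: 16.9
position: [440.9, -25.4, 39.4]
tool_rot: [2.938, 1.112, -0.004]
wrist_force: [-2.5, -6.5, 4.0]
gripper_width: 0.003
finger_force: 3.5
```

Request:
jog_arm(travel=[[0, 0, 0], [0, 0, 0]], twist=[[0, 0, 0], [0, 0, 0]])

```text
time_s: 17.15
position: [441.1, -25.2, 39.4]
tool_rot: [2.937, 1.114, -0.003]
wrist_force: [-1.2, -5.1, 1.9]
gripper_width: 0.0
finger_force: 2.7
```

```bash
python3 -c "from kn import *; rep()"
```

```text
t 17.15 p [441.1 -25.2  39.4] x [ 0.748  0.663 -0.002] z [-0.002 -0.001 -1.   ] F [-1.2 -5.1  1.9] w 0.0 ff 2.6687571992806625
tcp rad 52.6 dir 149.09706639528724 toolx 41.55782048753192 Ftool [-4.28  3.08 -1.89] q7 -1.0282398377081035
along handle 50.1 behind 15.8 handle angle if touching flush 63.94217951246807
```

Request:
jog_arm(travel=[[0.0009, -0.0003, 0], [0.0009, -0.0003, 0]], twist=[[0, 0, 1], [0, 0, 1]])

```text
time_s: 17.4
position: [441.4, -24.2, 39.4]
tool_rot: [2.956, 1.061, -0.005]
wrist_force: [-2.9, -7.8, 3.9]
gripper_width: -0.003
finger_force: 3.9
```

```bash
python3 -c "from kn import *; rep()"
```

```text
t 17.4 p [441.4 -24.2  39.4] x [ 0.772  0.636 -0.003] z [-0.003 -0.002 -1.   ] F [-2.9 -7.8  3.9] w -0.003 ff 3.9309399342164397
tcp rad 52.8 dir 147.9707375270641 toolx 39.48247845762109 Ftool [-7.25  4.15 -3.9 ] q7 -1.059286691991277
along handle 50.1 behind 16.7 handle angle if touching flush 66.01752154237892
```

Request:
jog_arm(travel=[[-0.003, 0, 0], [-0.01, 0, 0], [-0.012, 0, 0], [0, 0, -0.02], [0, 0, -0.05], [0, 0, -0.05], [0, -0.02, -0.03], [-0.03, -0.03, 0], [-0.03, -0.03, 0], [0, 0, 0]], twist=[[0, 0, 0], [0, 0, 0], [0, 0, 0], [0, 0, 0], [0, 0, 0], [0, 0, 0], [0, 0, 0], [0, 0, 0], [0, 0, 0], [0, 0, 0]])

```text
time_s: 18.65
position: [323.0, -15.9, 189.1]
tool_rot: [2.955, 1.065, -0.003]
wrist_force: [0.5, -0.2, 1.4]
gripper_width: -0.0
finger_force: 0.0
```

Run:
```python
from h import *
st(); im=get_image("top"); cv2.imwrite("pics/t2.png",cv2.resize(im[180:330,240:440,::-1],(800,600),interpolation=2))
```

```text
t 18.65 p [323.  -15.9 189.1] x [ 0.77   0.638 -0.002] z [-0.001 -0.001 -1.   ] F [ 0.5 -0.2  1.4] w -0.0 ff 0.0
```

View pics/t2.png

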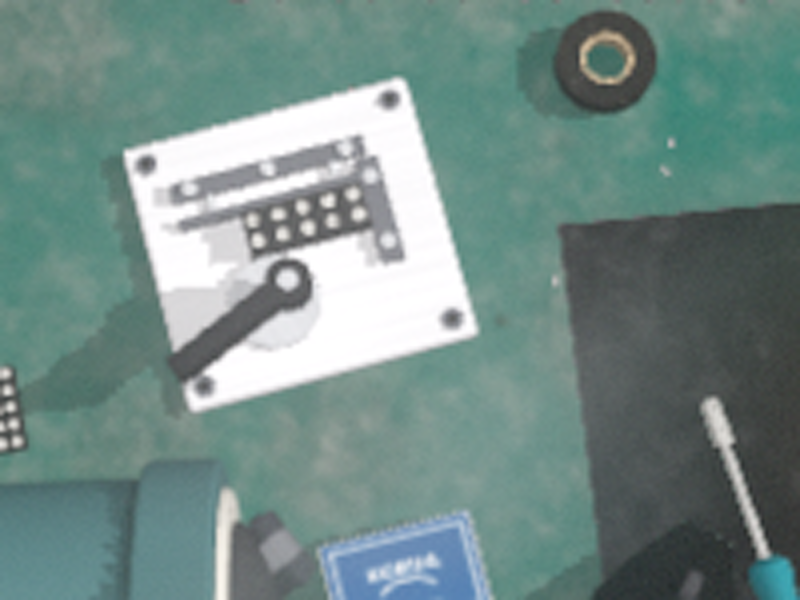

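The block is seated in the corner of fence and stop (248–372, 185–255). The handle has turned from (289,283) to (178,368), about 65°, and the tape and carton are where they were. Handing in.

```bash
python3 -c "
from rig import *
print(sign_off())"
```

```text
the job is handed in; nothing more can be done
None
```

I seated the terminal block against the fence and end stop and clamped it at an estimated 11–16 N (judged from the push force on the handle, not measured directly); the arm is clear, no bystander was touched, and I handed the job in at about 19 s.

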